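# Set the travel stop on a slotted guide rail

### The job

Grip the dark collar on the rail's guide bar and slide it along until the line on its foot is level with the pointed index clip; bring it to a stop there before you let go. Then lift the T-headed stop out of its parking block, drop it into the rail's slot with its head lengthways, about 3 cm from the foot's line on the side towards the middle of the rail, and twist it a quarter turn so that the head locks square under the lips; let go of it. Leave the collar on the index and the other things on the bench where they stand.

Things in the scene. Friction and masses are not known exactly. Their poses are not given: they have to be found in the camera images.
- rail: Fixed aluminium rail base on the bench, 110 (x) x 302 (y) x 30 (z) mm; origin at the centre of its underside, y along its length, x to its rear (away from the robot at yaw 0), z up. A T-slot runs along y in its top near the front, a steel guide bar along y above its rear. Place and yaw vary.
- slot_mid (a point): Middle of the T-slot's mouth, level with the rail's top (30 mm above the bench), at rail x = -30 mm; axes as the rail's. The mouth is 14 mm wide between lips 6 mm thick; the cavity below is 34 mm wide, 16 mm deep. Usable 130 mm either way along y.
- bar_mid (a point): Middle of the guide bar's axis, at rail x = +30 mm, 90 mm above the bench; axes as the rail's. Bar 16 mm in diameter, along y, between two pillars at y = -134 and +134 mm (18 mm long in y, 30 mm wide in x, 108 mm high).
- collar (a joint): Place of the dark round collar along the guide bar in m: 0 at the rail's middle, growing towards the rail's +y; travel -0.112 to +0.112. It slides stiffly (about 4 N), stays where it is left and cannot turn on the bar.
- collar_mid (a point): Centre of the collar, on the guide bar's axis; axes as the rail's. Collar 38 mm in diameter, 22 mm long along the bar. Below it a stem 10 (x) x 12 (y) mm goes down to the foot.
- foot_line (a point): On the pale line along the middle of the collar's foot, 60 mm in front of the bar's axis, on the foot's top (43 mm above the bench), at the same y along the rail as the collar's centre. The foot is 12 mm wide in y, 8 mm thick, 35 to 43 mm above the bench, and reaches over the slot to rail x = -41 mm.
- index_tip (a point): Tip of the index clip, fixed on the rail's front top edge: grey, 14 mm wide, with a steel point towards the slot and an upright steel blade 2.5 mm thick, 63 mm high above the bench. Tip at rail x = -44.5 mm, 34 mm above the bench; its y along the rail is the marked position, 65 to 95 mm from the middle, at either end. Axes as the rail's.
- plain_clip: A similar fixed clip without point or blade, only a low round screw head, near the other end of the rail; it marks nothing. Origin on the rail's top (30 mm above the bench), near the front edge.
- park_block: Fixed grey block 50 x 50 x 30 mm with a slot 15 x 30 mm through its top, in which the T-stop stands at the start. It stands left of the rail or far to its right; on the right, a fixed microscope stands between block and rail and reaches forward to x = 0.50 m (from y = +0.03 to -0.29 m): pass it on the robot's side. Origin at the centre of its underside.
- t_stop: Loose upright T-headed stop, 60-115 g. Origin: centre of the underside of its flange (26 mm across, 6 thick), z up, 30 mm above the bench both parked and seated on the rail. Head 9 to 15 mm below the origin, on a 9 mm neck: 24 mm along own y, 10 along x. Above the flange a 12 mm stem. Half a turn about z makes no difference; locks turning either way.
- stop_grip (a point): Middle of the T-stop's black grip, 53 mm above its origin; axes as its own. The grip is an upright flat bar, 30 mm along y, 12 mm thick along x, 26 mm high, parallel to the head.
- reagent_bottle: Bystander: white bottle, 58 mm in diameter, 138 mm high, loose. Origin at the centre of its underside.
- stain_jar: Bystander: purple jar with a white cap, 53 mm in diameter, 100 mm high, loose, behind the guide bar (its wall about 60 mm or more from the bar's axis). Origin at the centre of its underside.
- oil_bottle: Bystander: small dropper bottle with a black cap, 26 mm in diameter, 66 mm high, loose, behind the guide bar. Origin at the centre of its underside.
- coverglass_box: Bystander: small white box 27 x 27 x 16 mm, loose, in front of the rail. Origin at the centre of its underside.
- usb_stick: Bystander: memory stick 18 x 56 x 8 mm, loose, in front of the rail. Origin at the centre of its underside.

How it is judged:
By the outcome, as a careful person would: the job done as asked, in the order asked, and still so for the second after the job is handed in, with the robot touching nothing.
It also fails if it takes over 64 s, if anything falls off the work surface, if the arm or the gripper's body presses on something with over 40 N, if the wrist force passes 120 N, or if a joint passes its speed limit or range.

### The arm

A 6-joint arm with a two-finger parallel gripper is mounted at the origin on a cart in front of the work surface, level with it; the furniture and walls round the work are solid. World frame = base frame: x ahead of the robot, y to its left, z up, the work surface at z = 0. Lengths are in mm, angles in rad, forces in N, time in s.
With the tool pointing down it reaches from about 300 to 775 mm from the base axis. Payload 14.6 kg.
Tool frame: the origin (TCP) lies between the finger pads; the fingertips stand 25 mm ahead of it and the grasp point (between the pads) lies 6 mm ahead of it; z points along the fingers, x is the direction in which the jaws open and shut, and the axes are right-handed (so a half turn about z gives the same grasp; the last joint's range is limited). The gripper opens to 94 mm and grips with 3 to 60 N. Pads are 16 mm wide; open, the fingers measure 119 mm over their backs; the gripper's body (75 mm by 177 mm) begins 78 mm behind the grasp point.
Start: joints at [1.144, 0.3, 1.521, -0, 1.321, -0.067], TCP at [193.645, 514.773, 230.446] pointing down, gripper open.
Joint ranges: [-3.03, 3.03], [-0.79, 2.21], [0.23, 2.52], [-1.04, 4.18], [0, 3.07], [-2.55, 2.55]. Speed limits (rad/s): [2.22, 2.22, 2.57, 3.14, 3.14, 3.14].

### API

Orientations are given as [roll, pitch, yaw] about the fixed x, y, z axes, in that order (R = Rz(yaw) Ry(pitch) Rx(roll)).
In Python, from cell import manip gives the robot as it stands.
- The arm moves only by the tool apply_moves, never from a script. Its argument "series" is a list of rows, each a list of 3 entries, a list of its own where there are three numbers: the shift along the world's x, y, z in cm, then the turn, a rotation vector about the world's x, y, z in rad, then the opening in per cent of the stroke, from 0 (shut) to 100 (fully open). A call has exactly 10 rows; each row is the pose to reach, as a shift and turn from the pose commanded when the call began; what a row does not reach only later rows make up. A row lasts 1/8 s, in which the tool goes at most 62.5 mm and 10.7 degrees, less where a joint would pass 70% of its speed; a pose out of reach is approached as far as the arm can. A call with a gripper value outside its range is refused whole. The fingers move at their own pace and stop on an object; "grip_force" is the grip in N (left out, the last holds). Time passes only in rows, so rows that repeat a pose let the fingers close, or fill a call up. It gives the time, the measured TCP pose, the force and the opening at its end, in the units of the state.
- manip.read_state(): the state, without advancing time (a new reading comes with each control period).
- manip.camera(name): name is "side" or "top" or "wrist"; returns (picture, depth): 400x640x3 uint8, red, green, blue; 400x640 float32, mm along the optical axis (not along the pixel's ray), 0 where there is no reading.
- manip.camera_info(name): a dict with "intrinsics" (3x3 intrinsics, pixels), "extrinsics" (4x4, takes a point from world to camera coordinates); the wrist camera has in their place "hand_eye" (4x4, takes a point from camera to tool coordinates, whose origin is the TCP and whose axes are the tool frame's). Camera axes: x right, y down, z forward; pixel columns grow to the right and rows downward; lengths in mm; the calibration is good to about 2 mm. A picture is of the moment at which its call begins: read the wrist's pose just before it. camera_info takes no time and is no camera call.
- manip.sign_off(): hands the job in, once; it reports no verdict.
The state is a dict: "clock": time; "joints": joint angles; "qd": joint speeds; "effort": joint torques, N m; "eef_pos": TCP position; "eef_rot": TCP orientation; "wrist_force": force on the tool from outside, world axes, zero at the start; "moment": the same for the moment, N m; "finger_gap": finger opening in mm.
Only numpy, scipy, OpenCV 4.12 (cv2) and the standard library are available. Lean on these libraries where they do the work, as an engineer would, in place of code of your own. Each camera call takes 0.05 s, during which the arm holds its last target.

## Working session

There is one attempt and no reset: what is moved stays moved. The work goes in short steps, Python scripts to look and compute and a tool call to move; the robot and the scene stay as the last step left them, time stands still between calls to the robot, and variables do not carry over. Pictures are saved under pics/ and viewed, and the job is handed in when it is done.

Besides the shell and the picture viewer there is one more tool, called as name(argument=value, ...), one argument or row to a line, values as JSON. apply_moves: Moves the arm, as the interface text tells. Its arguments: {"type":"object","properties":{"series":{"type":"array","items":{"type":"array"}},"grip_force":{"type":"number"}},"required":["series"]}

```bash
ls; mkdir -p pics; python3 - <<'E'
from cell import manip
import cv2,numpy as np
s=manip.read_state();print(s)
for n in("side","top"):
    p,d=manip.camera(n);cv2.imwrite(f"pics/{n}0.png",p[:,:,::-1]);np.savez(f"{n}0.npz",p=p,d=d)
    print(manip.camera_info(n))
print(manip.camera_info("wrist"))
E
```

```text
pics
{'clock': 0.0, 'joints': array([ 1.14439098e+00,  3.00455355e-01,  1.52162549e+00, -9.65878042e-06,
        1.32070006e+00, -6.65924696e-02]), 'qd': array([ 4.87059901e-05,  2.00393915e-05, -4.20014235e-04,  7.14912016e-04,
        1.99343209e-03, -7.25945391e-04]), 'effort': array([-2.27492710e-03, -5.31806874e+01, -3.52742136e+01,  7.07335328e-02,
        2.43918621e-02, -1.22786423e-04]), 'eef_pos': array([193.55102062, 514.54905559, 229.87616599]), 'eef_rot': array([-3.14152292e+00,  1.18624154e-03,  1.21098589e+00]), 'wrist_force': array([ 0.55111211, -0.29574444,  0.54585157]), 'moment': array([-0.05202276,  0.0279017 , -0.00748499]), 'finger_gap': 94.13545586419451}
{'intrinsics': array([[453.49840042,   0.        , 313.70169785],
       [  0.        , 453.49840042, 204.36523253],
       [  0.        ,   0.        ,   1.        ]]), 'extrinsics': array([[ 9.91505446e-01, -1.27069741e-01,  2.77530579e-02,
        -5.65318510e+02],
       [-3.22687567e-02, -4.47030992e-01, -8.93936250e-01,
         1.03374390e+02],
       [ 1.25998725e-01,  8.85447103e-01, -4.47334046e-01,

[... 462 characters left out ...]
02],
       [ 1.00086499e-01, -7.27261737e-04, -9.94978474e-01,
         1.19973703e+03],
       [ 0.00000000e+00,  0.00000000e+00,  0.00000000e+00,
         1.00000000e+00]])}
{'intrinsics': array([[320.13194841,   0.        , 315.10623083],
       [  0.        , 320.13194841, 202.62977365],
       [  0.        ,   0.        ,   1.        ]]), 'hand_eye': array([[ 9.99999679e-01,  4.21738228e-04, -6.80547057e-04,
         9.91152956e-01],
       [-2.10384996e-04,  9.58561853e-01,  2.84884413e-01,
        -8.27448759e+01],
       [ 7.72493096e-04, -2.84884179e-01,  9.58561635e-01,
        -1.54204682e+02],
       [ 0.00000000e+00,  0.00000000e+00,  0.00000000e+00,
         1.00000000e+00]])}
```

View pics/top0.png

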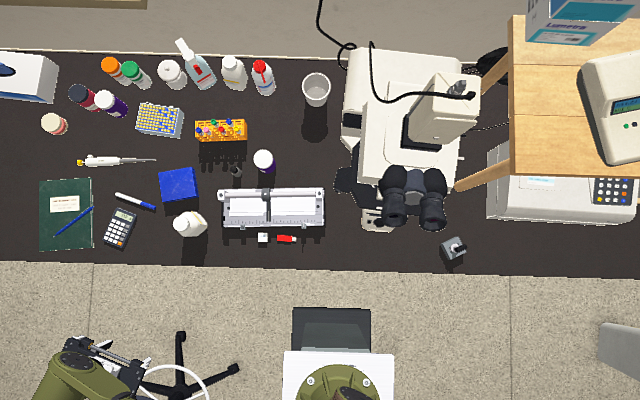

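View pics/side0.png

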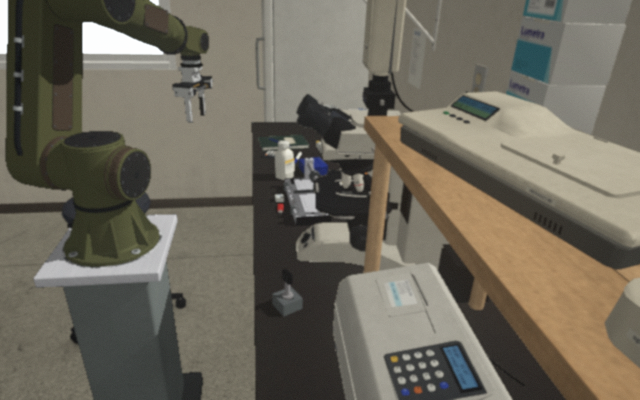

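The top view shows the rail at about (272,208), its collar near (266,195), the park block at (453,250) on the right, and the microscope between them. I'll zoom in on the rail and the block.

```bash
cat > h.py <<'E'
from cell import manip
import cv2,numpy as np
from scipy.spatial.transform import Rotation as Rn
def cam(n):
    i=manip.camera_info(n);K=i["intrinsics"]
    if n!="wrist": return K,np.linalg.inv(i["extrinsics"])
    s=manip.read_state();T=np.eye(4);T[:3,:3]=Rn.from_euler("xyz",s["eef_rot"]).as_matrix();T[:3,3]=s["eef_pos"]
    return K,T@i["hand_eye"]
def plane(K,T,u,v,z):
    r=T[:3,:3]@np.linalg.solve(K,[u,v,1.]);t=(z-T[2,3])/r[2];return T[:3,3]+t*r
def proj(K,T,P):
    c=np.linalg.inv(T)@np.append(P,1);q=K@c[:3];return q[:2]/q[2]
def dep(K,T,d):
    v,u=np.mgrid[:d.shape[0],:d.shape[1]]
    c=np.stack([(u-K[0,2])/K[0,0]*d,(v-K[1,2])/K[1,1]*d,d],-1)
    return c@T[:3,:3].T+T[:3,3]
def zoom(p,x0,y0,x1,y1,f,fn):
    cv2.imwrite(fn,cv2.resize(p[y0:y1,x0:x1,::-1],None,fx=f,fy=f,interpolation=cv2.INTER_CUBIC))
E
python3 - <<'E'
from h import *
z=np.load("top0.npz");p,d=z["p"],z["d"]
zoom(p,205,160,340,250,5,"pics/a.png");zoom(p,430,225,480,275,8,"pics/b.png")
K,T=cam("top")
for u,v in [(219,190),(324,192),(217,229),(325,227),(272,208)]:
    print(u,v,plane(K,T,u,v,30).round())
P=dep(K,T,d)
print(P[250,453],P[245,453],P[240:260:2,440:468:3,2].round())
s=np.load("side0.npz");zoom(s["p"],265,170,345,220,8,"pics/c.png")
print(plane(K,T,453,248,30))
E
```

```text
219 190 [610. 362.  30.]
324 192 [613.  56.  30.]
217 229 [496. 362.  30.]
325 227 [511.  50.  30.]
272 208 [562. 206.  30.]
[ 455.67769662 -318.32408778   36.55137452] [ 469.93761316 -318.91942777   34.77136377] [[-2. -3.  0. 29. 27. 28. 29.  2. -0. -1.]
 [ 4.  2. 26. 31. 29. 28. 29.  0.  3.  2.]
 [ 1. 27. 28. 27. 32. 35. 33. 27.  0. -3.]
 [-5. 25. 31. 34. 30. 50. 73. 98. 99. -5.]
 [ 4. 13. 28. 21. 38. 80. 91. 97. 94. -2.]
 [-2.  1. 35. 24. 29. 83. 96. 98. 34. -0.]
 [ 1.  1. 21. 31. 34. 38. 30. 32. 28. -4.]
 [-4. -1. 18. 31. 32. 30. 31. 30. -1. -2.]
 [ 2.  1.  2. 33. 29. 34.  2.  5. -1.  1.]
 [ 1.  1.  3. 20. 30. -2. -0.  2.  1.  4.]]
[ 461.34118414 -320.40702353   30.        ]
```

View pics/a.png

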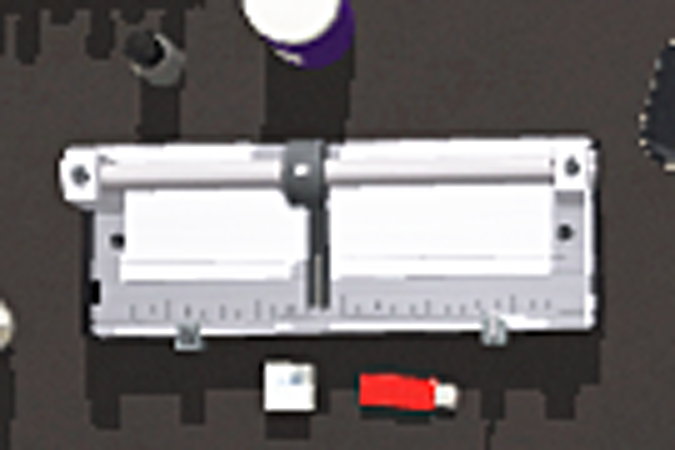

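View pics/b.png

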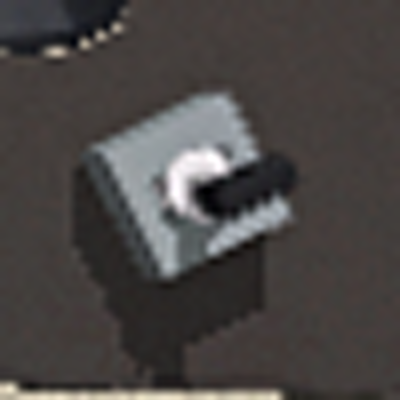

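View pics/c.png

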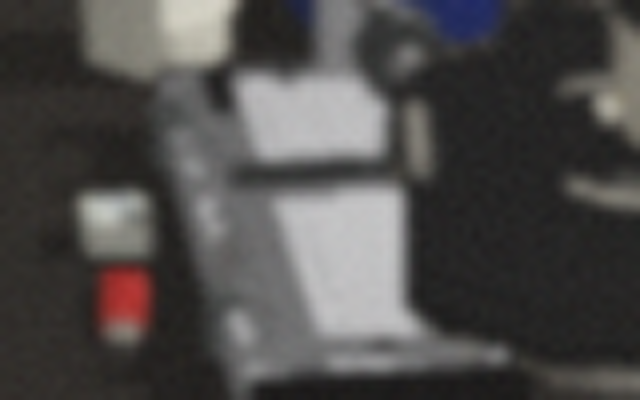

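The zoom shows clips on the front edge at about (243,227) and (304,226), the foot at about (268,221), and loose items in front. The top view can't tell which clip has the blade, so I'll move the wrist camera over the rail.

apply_moves(
  series=[
    [[4.5,-3.8,0.3],[0,0,-0.16],70],
    [[9,-7.7,0.6],[0,0,-0.32],60],
    [[13.5,-11.5,0.9],[0,0,-0.48],60],
    [[18,-15.5,1.2],[0,0,-0.64],60],
    [[22.5,-19.5,1.5],[0,0,-0.8],60],
    [[27,-23,1.8],[0,0,-0.96],60],
    [[31.5,-27,2],[0,0,-1.1],60],
    [[35.6,-30.8,2],[0,0,-1.21],60],
    [[35.6,-30.8,2],[0,0,-1.21],60],
    [[35.6,-30.8,2],[0,0,-1.21],60],
  ],
)

```text
clock: 1.35
eef_pos: [549.3, 207.0, 250.0]
eef_rot: [3.142, 0.001, 0.002]
wrist_force: [0.1, 0.6, 0.7]
finger_gap: 56.4
```

```bash
python3 - <<'E'
from h import *
K,T=cam("wrist");p,d=manip.camera("wrist");np.savez("w1.npz",p=p,d=d,K=K,T=T)
s=manip.read_state();print(s["clock"],s["eef_pos"],s["eef_rot"],s["joints"])
cv2.imwrite("pics/w1.png",p[:,:,::-1])
E
```

```text
1.4 [549.01749614 207.46257939 250.31505393] [-3.14157476e+00  4.73159568e-04  2.55289105e-03] [2.98826654e-01 3.69170123e-01 1.38281698e+00 1.57827507e-04
 1.39005288e+00 2.96245361e-01]
```

View pics/w1.png

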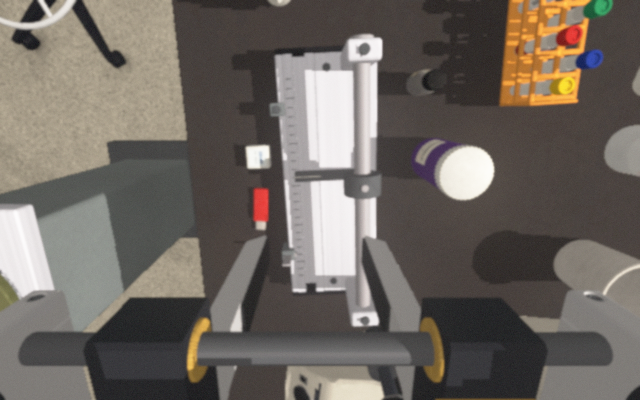

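```bash
python3 - <<'E'
from h import *
z=np.load("w1.npz");p=z["p"]
a=cv2.resize(p[85:195,260:390],None,fx=6,fy=6,interpolation=cv2.INTER_CUBIC)[:600]
cv2.imwrite("pics/w1a.png",a[:,:,::-1])
zoom(p,260,200,390,300,6,"pics/w1b.png")
E
```

```text
(no output)
```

View pics/w1a.png

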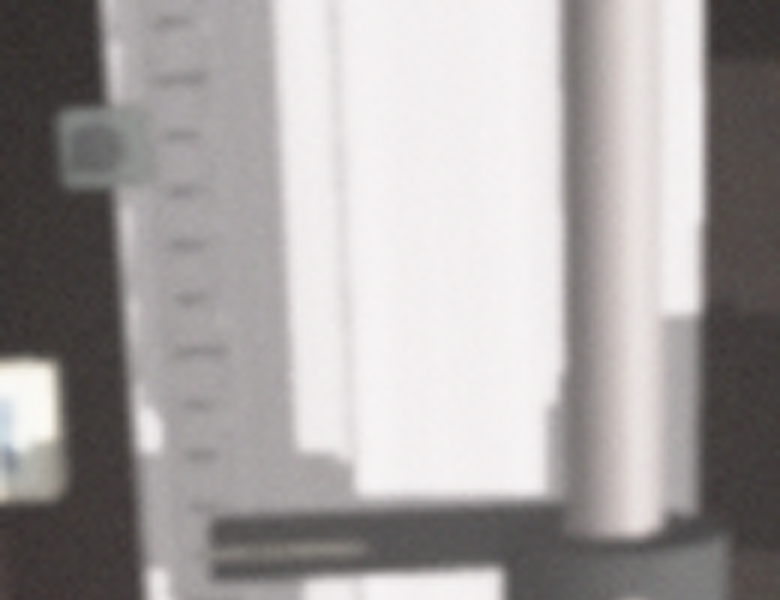

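View pics/w1b.png

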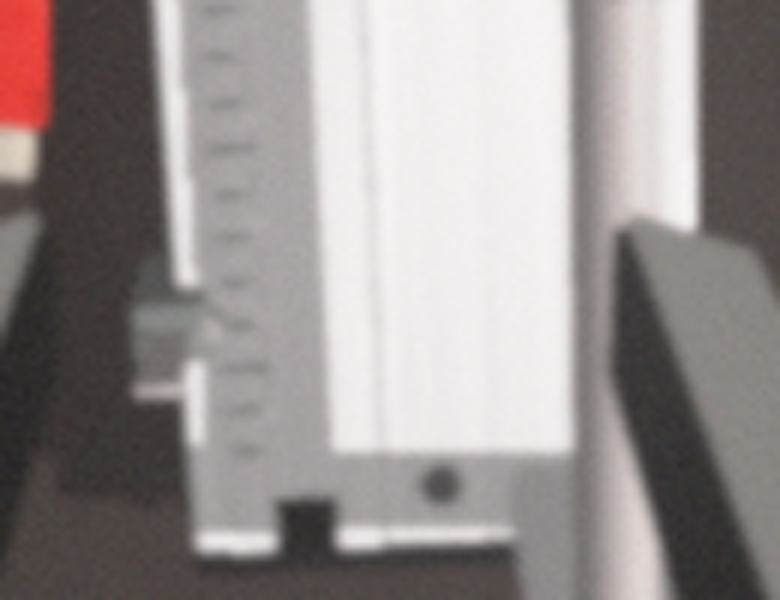

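The index clip with point and blade is the one near (290,255), at the right (-y) end. Its tip is at about (297.6,253.7). The foot line runs from (295,176.5) to (321,176). Now I'll compute positions.

```bash
python3 - <<'E'
from h import *
z=np.load("w1.npz");p,d,K,T=z["p"],z["d"],z["K"],z["T"]
A=lambda x,y:((x+.5)/6-.5+260,(y+.5)/6-.5+85)
B=lambda x,y:((x+.5)/6-.5+260,(y+.5)/6-.5+200)
def S(n,uv,h): print(n,np.round(uv,1),plane(K,T,*uv,h).round(1))
S("edge up",A(103,30),30);S("edge mid",A(142,500),30);S("edge low",B(197,540),30)
S("line up",A(335,60),30);S("line low",A(352,480),30);S("line low2",B(385,440),30)
S("notch L",B(283,500),30);S("notch R",B(333,500),30);S("corner",B(197,532),30)
S("bar L up",A(567,150),90);S("bar R up",A(662,150),90);S("bar L low",A(568,450),90);S("bar R low",A(662,450),90)
S("foot front",A(212,550),43);S("foot line back",A(365,548),43)
S("tip",B(230,325),34)
S("collar screw",A(632,600),109)
P=dep(K,T,d)
for u,v in[(298,240),(310,150),(364,130),(362,184),(297,254),(286,252),(284,248)]:print(u,v,P[v,u].round(1))
Kt,Tt=cam("top")
for n,u,v in[("foot",205+319/5,160+303/5)]:print(n,plane(Kt,Tt,u-.4,v-.4,43))
print("corners", [plane(K,T,u,v,108).round(1) for u,v in[(347,38),(383,38),(347,62)]])
E
python3 - <<'E'
import sys;sys.path.insert(0,'.')
from h import *
p=np.load("w1.npz")["p"];zoom(p,255,30,395,100,5,"pics/w1c.png")
E
```

```text
edge up [276.8  89.6] [507.4 309.6  30. ]
edge mid [283.2 167.9] [512.2 222.2  30. ]
edge low [292.4 289.6] [520.  59.  30.]
line up [315.4  94.6] [550.1 304.5  30. ]
line low [318.2 164.6] [553.6 226.3  30. ]
line low2 [323.8 272.9] [561.4  83.8  30. ]
notch L [306.8 282.9] [539.1  69.   30. ]
notch R [315.1 282.9] [550.1  69.1  30. ]
corner [292.4 288.2] [520.1  61.   30. ]
bar L up [354.1 109.6] [586.5 289.   90. ]
bar R up [369.9 109.6] [601.5 289.   90. ]
bar L low [354.2 159.6] [588.4 241.7  90. ]
bar R low [369.9 159.6] [603.9 241.7  90. ]
foot front [294.9 176.2] [526.7 215.   43. ]
foot line back [320.4 175.9] [556.  215.4  43. ]
tip [297.9 253.8] [528.3 113.1  34. ]
collar screw [364.9 184.6] [597.1 221.  109. ]
298 240 [528.4 129.9  29.4]
310 150 [543.9 243.3  29.3]
364 130 [595.6 270.7  97.5]
362 184 [594.2 221.7 109.8]
297 254 [527.2 113.8  36.2]
286 252 [513.7 117.5  38.3]
284 248 [510.5 119.4  30.7]
foot [525.25353322 213.13316602  43.        ]
corners [array([576.4, 346.6, 108. ]), array([606.6, 346.7, 108. ]), array([577. , 328.1, 108. ])]
```

View pics/w1c.png

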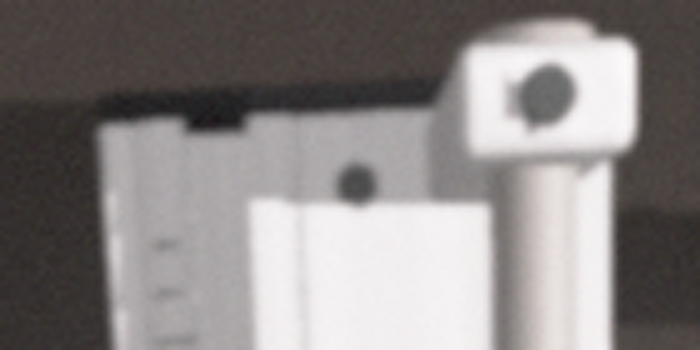

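apply_moves(
  series=[
    [[4.8,1.1,-3],[0,0,0.05],60],
    [[4.8,1.1,-8],[0,0,0.05],60],
    [[4.8,1.1,-12],[0,0,0.05],60],
    [[4.8,1.1,-15.4],[0,0,0.05],60],
    [[4.8,1.1,-15.4],[0,0,0.05],60],
    [[4.8,1.1,-15.4],[0,0,0.05],30],
    [[4.8,1.1,-15.4],[0,0,0.05],30],
    [[4.8,1.1,-15.4],[0,0,0.05],30],
    [[4.8,1.1,-15.4],[0,0,0.05],30],
    [[4.8,1.1,-15.4],[0,0,0.05],30],
  ],
  grip_force=30,
)

```text
clock: 2.65
eef_pos: [596.2, 218.3, 98.2]
eef_rot: [-3.141, 0.003, 0.051]
wrist_force: [-16.9, -0.4, 12.4]
finger_gap: 37.2
```

```bash
python3 - <<'E'
from h import *
K,T=cam("wrist");p,d=manip.camera("wrist");np.savez("w2.npz",p=p,d=d,K=K,T=T)
s=manip.read_state();print(s)
cv2.imwrite("pics/w2.png",p[:,:,::-1])
E
```

```text
{'clock': 2.7, 'joints': array([2.92890729e-01, 6.15269838e-01, 1.38569096e+00, 1.18636202e-03,
       1.14354070e+00, 2.40840244e-01]), 'qd': array([-0.0003052 , -0.00014431, -0.00141673,  0.00035439, -0.00136502,
       -0.00118976]), 'effort': array([-3.39992747e+00, -6.22612453e+01, -3.60907316e+01, -1.04234967e+00,
       -4.60056290e+00, -2.24001752e-02]), 'eef_pos': array([596.16495009, 218.28670447,  98.18494814]), 'eef_rot': array([-3.14123937e+00,  3.08233989e-03,  5.15578605e-02]), 'wrist_force': array([-16.96795973,  -0.62153807,  11.84201517]), 'moment': array([-1.95502496e-01,  3.54783068e+00, -2.20861607e-03]), 'finger_gap': 37.55468072860549}
```

View pics/w2.png

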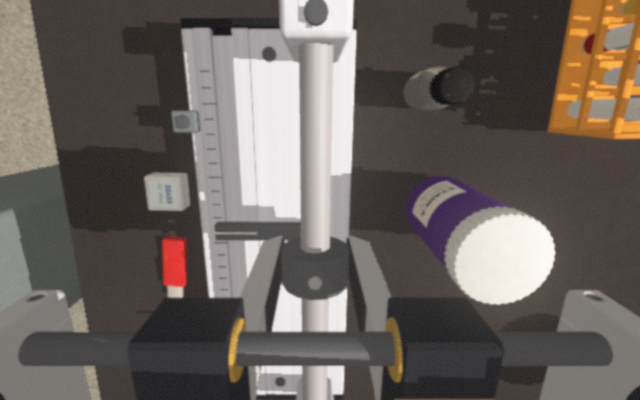

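apply_moves(
  series=[
    [[-0.14,0,0.15],[0,0,0],30],
    [[-0.08,-1.2,0.15],[0,0,0],30],
    [[0,-2.8,0.15],[0,0,0],30],
    [[0.08,-4.4,0.15],[0,0,0],30],
    [[0.16,-6,0.15],[0,0,0],30],
    [[0.24,-7.6,0.15],[0,0,0],30],
    [[0.3,-9,0.15],[0,0,0],30],
    [[0.35,-9.8,0.15],[0,0,0],30],
    [[0.36,-10.1,0.15],[0,0,0],30],
    [[0.36,-10.1,0.15],[0,0,0],30],
  ],
)

```text
clock: 3.95
eef_pos: [600.9, 116.0, 98.3]
eef_rot: [3.141, 0.001, 0.051]
wrist_force: [-5.5, -1.3, 0.7]
finger_gap: 37.4
```

```bash
python3 - <<'E'
from h import *
K,T=cam("wrist");p,d=manip.camera("wrist");np.savez("w3.npz",p=p,d=d,K=K,T=T)
s=manip.read_state();print(s['eef_pos'],s['eef_rot'],s['wrist_force'])
cv2.imwrite("pics/w3.png",p[:,:,::-1])
E
```

```text
[600.94326501 116.06778229  98.34050857] [3.14089102e+00 8.64210587e-04 5.07253540e-02] [-5.16035691 -2.1958772   0.37266618]
```

View pics/w3.png

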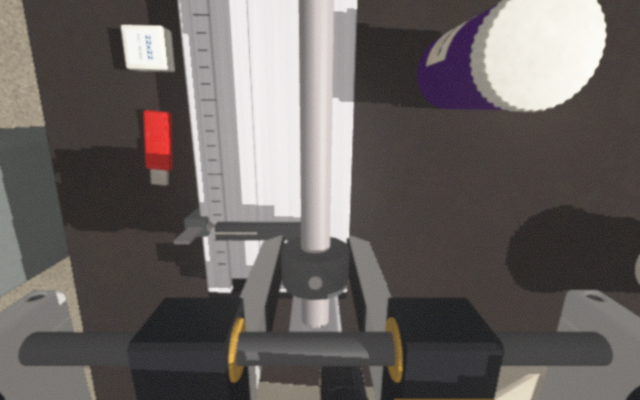

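```bash
python3 - <<'E'
from h import *
p=np.load("w3.npz")["p"];zoom(p,170,205,270,250,8,"pics/w3a.png")
E
```

```text
(no output)
```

View pics/w3a.png

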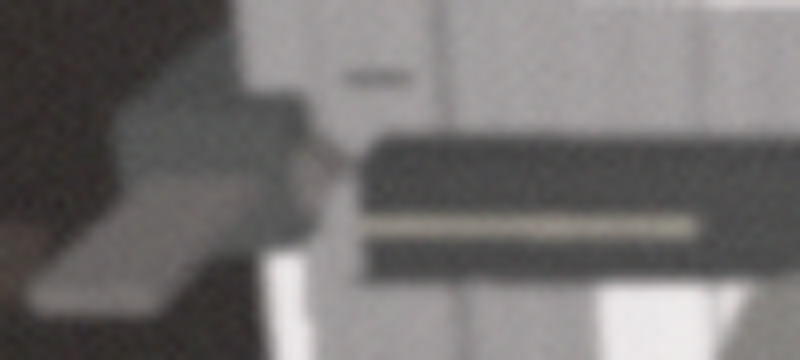

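```bash
python3 - <<'E'
from h import *
z=np.load("w3.npz");K,T,d=z["K"],z["T"],z["d"]
c,s=np.cos(.05),np.sin(.05)
def S(n,x,y,h):
    u,v=(x+.5)/8-.5+170,(y+.5)/8-.5+205
    P=plane(K,T,u,v,h);print(n,round(u,1),round(v,1),P.round(1),"rail r,s",(c*P[0]+s*P[1]-522.7-55+0).round(1),(-s*P[0]+c*P[1]).round(1))
S("tip",348,170,34);S("tip2",330,172,34)
S("line",362,226,43);S("line",530,226,43);S("line",695,226,43)
S("foot front top",368,140,43);S("foot front low",368,278,43)
S("blade top near",30,300,63);S("blade top r",155,312,63);S("blade top r",165,295,63);S("blade top l2",40,285,63)
P=dep(K,T,d)
for u,v in[(176,242),(188,242),(214,233),(214,231),(230,230),(240,238),(195,220),(213,226)]:print(u,v,P[v,u].round(1),(-s*P[v,u,0]+c*P[v,u,1]).round(1))
E
```

```text
tip 213.1 225.8 [527.5 113.5  34. ] rail r,s -45.2 87.0
tip2 210.8 226.1 [525.8 113.3  34. ] rail r,s -46.9 86.8
line 214.8 232.8 [531.4 111.9  43. ] rail r,s -41.4 85.2
line 235.8 232.8 [546.1 112.7  43. ] rail r,s -26.6 85.2
line 256.4 232.8 [560.6 113.4  43. ] rail r,s -12.1 85.2
foot front top 215.6 222.1 [532.2 120.   43. ] rail r,s -40.2 93.2
foot front low 215.6 239.3 [531.7 107.   43. ] rail r,s -41.3 80.3
blade top near 173.3 242.1 [510.9 112.6  63. ] rail r,s -61.8 86.9
blade top r 188.9 243.6 [520.8 112.   63. ] rail r,s -51.9 85.9
blade top r 190.2 241.4 [521.7 113.5  63. ] rail r,s -51.0 87.3
blade top l2 174.6 240.2 [511.8 113.9  63. ] rail r,s -60.9 88.2
176 242 [512.5 112.6  62.8] 86.8
188 242 [520.5 113.3  63.5] 87.2
214 233 [526.6 106.2  29.9] 79.8
214 231 [526.8 108.   30.4] 81.6
230 230 [541.8 114.2  42. ] 86.9
240 238 [549.2 109.2  43.7] 81.6
195 220 [516.1 118.9  38. ] 92.9
213 226 [527.3 113.3  33.7] 86.8
```

The collar is about 1.6 mm past the tip (line s=85.2, tip 86.9), so I'll nudge it back.

apply_moves(
  series=[
    [[-0.01,0.09,0],[0,0,0],30],
    [[-0.01,0.18,0],[0,0,0],30],
    [[-0.01,0.18,0],[0,0,0],30],
    [[-0.01,0.18,0],[0,0,0],30],
    [[-0.01,0.18,0],[0,0,0],30],
    [[-0.01,0.18,0],[0,0,0],30],
    [[-0.01,0.18,0],[0,0,0],30],
    [[-0.01,0.18,0],[0,0,0],30],
    [[-0.01,0.18,0],[0,0,0],30],
    [[-0.01,0.18,0],[0,0,0],30],
  ],
)

```text
clock: 5.25
eef_pos: [600.8, 117.7, 98.3]
eef_rot: [3.14, 0.001, 0.051]
wrist_force: [-5.1, -3.8, 0.8]
finger_gap: 37.6
```

```bash
python3 - <<'E'
from h import *
K,T=cam("wrist");p,d=manip.camera("wrist");np.savez("w4.npz",p=p,d=d,K=K,T=T)
s=manip.read_state();print(s['eef_pos'],s['eef_rot'],s['wrist_force'])
zoom(p,170,205,270,250,8,"pics/w4a.png")
E
```

```text
[600.81383971 117.64444815  98.31119328] [3.14039675e+00 1.03872101e-03 5.07695006e-02] [-5.534345   -3.78770299  1.33383893]
```

View pics/w4a.png

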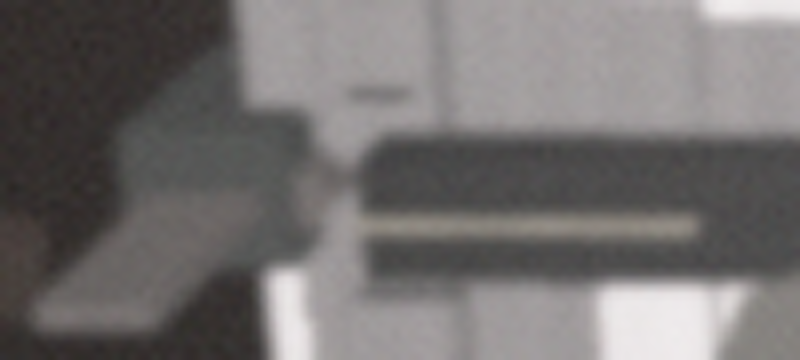

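```bash
python3 - <<'E'
from h import *
z=np.load("w4.npz");K,T,d=z["K"],z["T"],z["d"]
c,s=np.cos(.05),np.sin(.05)
def S(n,x,y,h):
    u,v=(x+.5)/8-.5+170,(y+.5)/8-.5+205
    P=plane(K,T,u,v,h);print(n,P.round(1),(-s*P[0]+c*P[1]).round(1))
S("tip",348,184,34);S("line",380,226,43);S("line",530,226,43)
S("bt",30,315,63);S("bt",155,318,63)
E
```

```text
tip [527.3 113.7  34. ] 87.2
line [532.9 113.5  43. ] 86.8
line [546.  114.2  43. ] 86.8
bt [510.7 112.8  63. ] 87.1
bt [520.7 113.1  63. ] 86.9
```

The line is now level with the tip to about 0.3 mm. Before planning the route I'll check the microscope's extent in the top depth image.

```bash
python3 - <<'E'
from h import *
z=np.load("top0.npz");p,d=z["p"],z["d"];K,T=cam("top");P=dep(K,T,d).reshape(-1,3)
for y0 in range(-400,80,20):
    m=(P[:,1]>=y0)&(P[:,1]<y0+20)&(P[:,0]>380)&(P[:,0]<720)&(P[:,2]>40)&(P[:,2]<600)
    Q=P[m]
    row=[]
    for x0 in range(420,620,20):
        q=Q[(Q[:,0]>=x0)&(Q[:,0]<x0+20)];row.append(int(q[:,2].max()) if len(q) else 0)
    print(y0,row)
zoom(p,330,140,500,280,4,"pics/d.png")
E
```

```text
-400 [0, 0, 0, 0, 0, 0, 0, 0, 0, 444]
-380 [0, 0, 0, 0, 0, 0, 0, 0, 0, 445]
-360 [0, 0, 0, 0, 0, 0, 0, 0, 0, 446]
-340 [0, 98, 100, 0, 0, 0, 0, 0, 0, 444]
-320 [0, 97, 97, 0, 0, 0, 0, 0, 0, 444]
-300 [0, 0, 0, 0, 0, 0, 0, 0, 0, 0]
-280 [0, 0, 0, 0, 0, 0, 0, 0, 0, 0]
-260 [0, 0, 0, 0, 0, 0, 0, 0, 0, 0]
-240 [0, 0, 0, 0, 0, 0, 0, 0, 0, 0]
-220 [0, 0, 0, 0, 0, 0, 0, 0, 379, 379]
-200 [0, 0, 0, 0, 424, 418, 400, 397, 397, 391]
-180 [0, 0, 0, 397, 431, 433, 420, 405, 401, 395]
-160 [0, 0, 0, 394, 428, 434, 421, 404, 400, 393]
-140 [0, 0, 0, 0, 423, 422, 376, 402, 404, 394]
-120 [0, 0, 0, 0, 420, 425, 417, 399, 402, 396]
-100 [0, 0, 0, 0, 415, 432, 427, 412, 402, 400]
-80 [0, 0, 0, 0, 411, 435, 426, 409, 399, 395]
-60 [0, 0, 0, 0, 413, 425, 198, 368, 383, 380]
-40 [0, 0, 0, 0, 0, 0, 191, 198, 339, 381]
-20 [0, 0, 0, 0, 0, 0, 0, 186, 197, 376]
0 [0, 0, 0, 0, 0, 0, 0, 0, 193, 191]
20 [0, 0, 0, 0, 0, 0, 0, 0, 0, 191]
40 [0, 0, 0, 0, 0, 0, 0, 0, 100, 100]
60 [0, 0, 0, 0, 0, 0, 0, 0, 112, 113]
```

View pics/d.png

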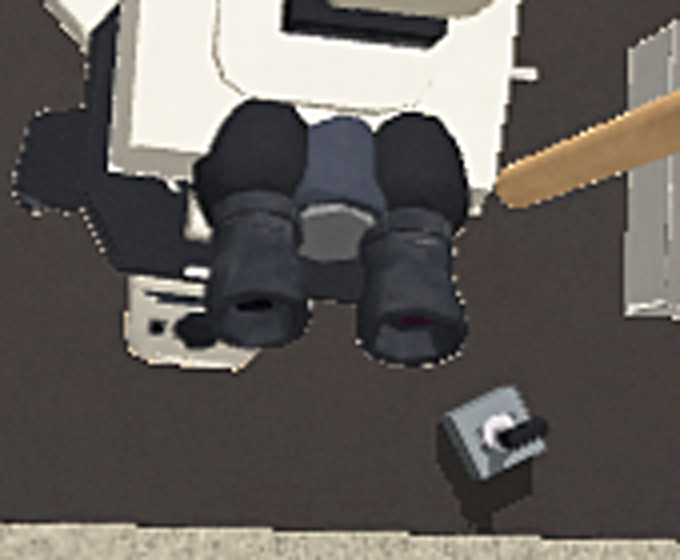

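The visible microscope front spans y from about -55 to -220 at x>480. I'll open, lift straight up and back off to the robot's side.

apply_moves(
  series=[
    [[0,0,0],[0,0,0],50],
    [[0,0,0],[0,0,0],60],
    [[0,0,0],[0,0,0],60],
    [[0,0,2],[0,0,0],60],
    [[0,0,6],[0,0,0],60],
    [[0,0,10],[0,0,0],60],
    [[0,0,13.2],[0,0,0],60],
    [[0,0,13.2],[0,0,0],60],
    [[0,2,13.2],[0,0,0],60],
    [[0,2,13.2],[0,0,0],60],
  ],
)

```text
clock: 6.55
eef_pos: [600.7, 140.2, 228.6]
eef_rot: [3.142, 0.002, 0.053]
wrist_force: [-0.1, 0.2, 0.1]
finger_gap: 56.6
```

```bash
python3 - <<'E'
from h import *
K,T=cam("wrist");p,d=manip.camera("wrist");np.savez("w5.npz",p=p,d=d,K=K,T=T)
s=manip.read_state();print(s['clock'],s['eef_pos'],s['eef_rot'],s['wrist_force'])
q=[proj(K,T,np.array(P)) for P in([527.3,113.6,34],[540,114,43])];print(q)
u,v=q[0].astype(int);x0,y0=u-40,v-30
zoom(p,x0,y0,x0+100,y0+60,8,"pics/w5a.png");print(x0,y0)
E
```

```text
6.6 [600.75828005 139.56329523 228.72006866] [3.14137883e+00 1.80331698e-03 5.25130084e-02] [-0.09448803 -0.15088353  0.0099298 ]
[array([249.15198873, 204.92116784]), array([258.96126636, 207.52739581])]
209 174
```

View pics/w5a.png

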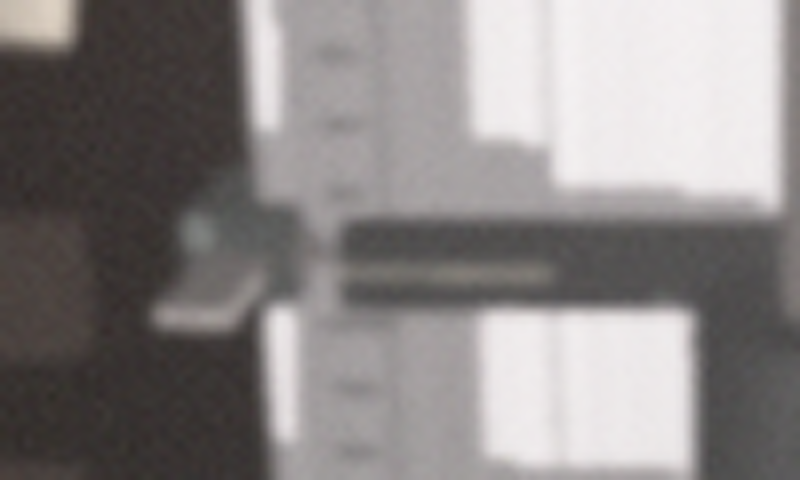

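```bash
python3 - <<'E'
from h import *
z=np.load("w5.npz");K,T=z["K"],z["T"]
c,s=np.cos(.05),np.sin(.05)
def S(n,x,y,h):
    u,v=(x+.5)/8-.5+209,(y+.5)/8-.5+174
    P=plane(K,T,u,v,h);print(n,P.round(1),(-s*P[0]+c*P[1]).round(1))
S("tip",325,248,34);S("line",360,272,43);S("line",540,272,43)
S("bt",155,318,63);S("bt",235,321,63)
E
```

```text
tip [527.3 114.   34. ] 87.5
line [534.  113.6  43. ] 86.8
line [559. 115.  43.] 86.9
bt [510.8 112.3  63. ] 86.7
bt [521.3 112.5  63. ] 86.3
```

Three views agree that the line is within about 0.5 mm of the index after release. Next I'll go round the microscope on the robot's side towards the block.

apply_moves(
  series=[
    [[-5.8,-2,0],[0,0,-0.16],60],
    [[-11.6,-4,0],[0,0,-0.32],60],
    [[-17.4,-6,0],[0,0,-0.48],60],
    [[-23,-8,0],[0,0,-0.64],60],
    [[-23,-14,0],[0,0,-0.8],60],
    [[-23,-20,0],[0,0,-0.96],60],
    [[-23,-26,0],[0,0,-1.1],60],
    [[-23,-32,0],[0,0,-1.24],60],
    [[-23,-38,0],[0,0,-1.24],60],
    [[-23,-43,0],[0,0,-1.24],60],
  ],
)

```text
clock: 7.85
eef_pos: [370.5, -293.6, 229.4]
eef_rot: [3.141, 0.001, -1.19]
wrist_force: [-0.3, 0.1, 0.9]
finger_gap: 56.0
```

apply_moves(
  series=[
    [[0,-0.5,0],[0,0,0],55],
    [[0,-1,0],[0,0,0],55],
    [[0,-1,0],[0,0,0],55],
    [[0,-1,0],[0,0,0],55],
    [[0,-1,0],[0,0,0],55],
    [[0,-1,0],[0,0,0],55],
    [[0,-1,0],[0,0,0],55],
    [[0,-1,0],[0,0,0],55],
    [[0,-1,0],[0,0,0],55],
    [[0,-1,0],[0,0,0],55],
  ],
)

```text
clock: 9.1
eef_pos: [371.1, -301.4, 229.9]
eef_rot: [-3.142, 0.0, -1.189]
wrist_force: [0.2, -0.3, -0.2]
finger_gap: 51.8
```

```bash
python3 - <<'E'
from h import *
K,T=cam("wrist");p,d=manip.camera("wrist");np.savez("w6.npz",p=p,d=d,K=K,T=T)
s=manip.read_state();print(s['clock'],s['eef_pos'],s['eef_rot'],s['joints'])
cv2.imwrite("pics/w6.png",p[:,:,::-1])
E
```

```text
9.15 [ 371.1456328  -301.43436629  229.937815  ] [-3.14159041e+00  3.11542681e-05 -1.18901192e+00] [-7.58749737e-01  1.39627191e-01  1.71767869e+00  1.56703448e-05
  1.28431415e+00  4.30257752e-01]
```

View pics/w6.png

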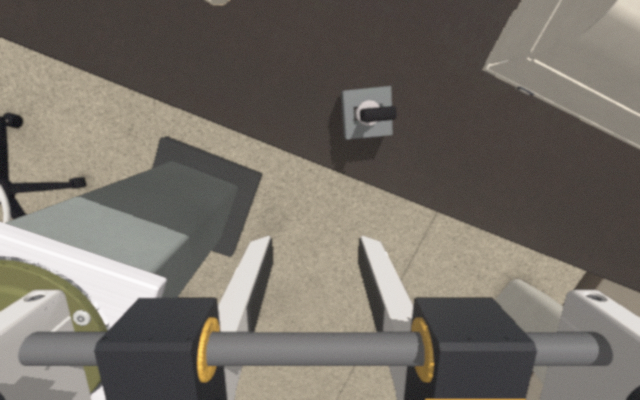

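The block is at (367,112), and the grip's long side runs nearly along the image's x (the jaw direction). I'll measure both.

```bash
python3 - <<'E'
from h import *
z=np.load("w6.npz");p,d,K,T=z["p"],z["d"],z["K"],z["T"]
zoom(p,330,75,410,150,8,"pics/w6a.png")
P=dep(K,T,d)
sub=P[75:150,330:410].reshape(-1,3);pix=p[75:150,330:410].reshape(-1,3).astype(int)
top=sub[(sub[:,2]>88)&(sub[:,2]<104)];print(len(top),np.median(top,0),top.min(0),top.max(0))
(c,sz,a)=cv2.minAreaRect(top[:,:2].astype(np.float32));print("grip",c,sz,a)
b=sub[(sub[:,2]>24)&(sub[:,2]<36)];(c,sz,a)=cv2.minAreaRect(b[:,:2].astype(np.float32));print("block",c,sz,a)
f=sub[(sub[:,2]>33)&(sub[:,2]<40)];print(len(f))
E
```

```text
488 [ 465.29983476 -323.3320758    95.5712033 ] [ 454.52331255 -338.24546821   88.21350313] [ 476.5323683  -309.43464978   97.89614075]
grip (465.3965759277344, -323.66986083984375) (12.243266105651855, 29.569202423095703) 27.559860229492188
block (465.4836120605469, -324.2977294921875) (49.96166229248047, 50.22514724731445) 27.32560157775879
192
```

View pics/w6a.png

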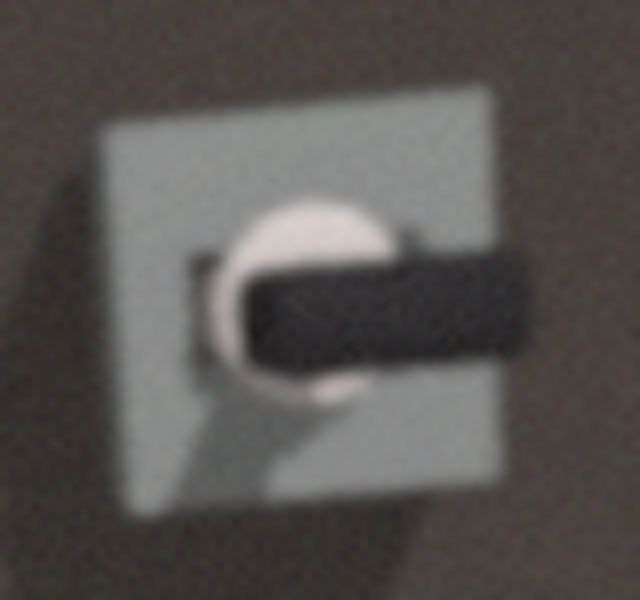

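apply_moves(
  series=[
    [[5,-1.2,-2],[0,0,0.05],55],
    [[9.43,-2.24,-4],[0,0,0.098],55],
    [[9.43,-2.24,-7],[0,0,0.098],55],
    [[9.43,-2.24,-10.5],[0,0,0.098],55],
    [[9.43,-2.24,-14.1],[0,0,0.098],55],
    [[9.43,-2.24,-14.1],[0,0,0.098],55],
    [[9.43,-2.24,-14.1],[0,0,0.098],20],
    [[9.43,-2.24,-14.1],[0,0,0.098],20],
    [[9.43,-2.24,-14.1],[0,0,0.098],20],
    [[9.43,-2.24,-14.1],[0,0,0.098],20],
  ],
  grip_force=40,
)

```text
clock: 10.4
eef_pos: [465.9, -324.2, 90.3]
eef_rot: [-3.141, -0.002, -1.091]
wrist_force: [-1.0, 0.2, 7.8]
finger_gap: 29.8
```

```bash
python3 - <<'E'
from h import *
K,T=cam("wrist");p,d=manip.camera("wrist");np.savez("w7.npz",p=p,d=d,K=K,T=T)
s=manip.read_state();print(s['clock'],s['eef_pos'],s['eef_rot'],s['wrist_force'],s['moment'],s['finger_gap'])
cv2.imwrite("pics/w7.png",p[:,:,::-1])
E
```

```text
10.45 [ 465.90382726 -324.20666818   90.21227818] [-3.14077048e+00 -1.88375383e-03 -1.09101331e+00] [-0.89218153  0.14919068  7.16497578] [ 0.07857913  0.29108745 -0.01482059] 29.883621291071027
```

View pics/w7.png

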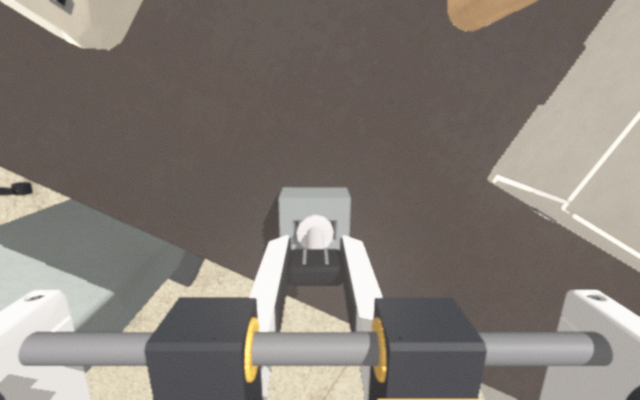

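The grip is seated with a gap of 29.9 mm. Next I lift it out and carry it round.

apply_moves(
  series=[
    [[0,0,1.5],[0,0,0],20],
    [[0,0,4],[0,0,0],20],
    [[0,0,8],[0,0,0],20],
    [[0,0,12],[0,0,0],20],
    [[-5,1.2,14],[0,0,0],20],
    [[-9.5,2.4,14],[0,0,-0.1],20],
    [[-9.5,8.2,14],[0,0,-0.2],20],
    [[-9.5,14,14],[0,0,-0.3],20],
    [[-9.5,20,14],[0,0,-0.4],20],
    [[-9.5,26,14],[0,0,-0.43],20],
  ],
)

```text
clock: 11.7
eef_pos: [370.0, -62.1, 230.0]
eef_rot: [-3.14, -0.0, -1.524]
wrist_force: [1.2, 0.3, -1.1]
finger_gap: 29.8
```

apply_moves(
  series=[
    [[0,6,0],[0,0,0],20],
    [[0,12,0],[0,0,0],20],
    [[5,15,0],[0,0,0],20],
    [[10,18,0],[0,0,0],20],
    [[14,20,0],[0,0,0],20],
    [[17.08,20.78,0],[0,0,0],20],
    [[17.08,20.78,-3],[0,0,0],20],
    [[17.08,20.78,-6],[0,0,0],20],
    [[17.08,20.78,-8],[0,0,0],20],
    [[17.08,20.78,-8],[0,0,0],20],
  ],
)

```text
clock: 12.95
eef_pos: [540.7, 143.9, 148.6]
eef_rot: [3.14, -0.0, -1.521]
wrist_force: [-0.7, 0.2, 0.2]
finger_gap: 29.7
```

```bash
python3 - <<'E'
from h import *
K,T=cam("wrist");p,d=manip.camera("wrist");np.savez("w8.npz",p=p,d=d,K=K,T=T)
s=manip.read_state();print(s['clock'],s['eef_pos'],s['eef_rot'],s['wrist_force'],s['moment'],s['finger_gap'])
cv2.imwrite("pics/w8.png",p[:,:,::-1])
zoom(p,230,160,400,300,4,"pics/w8a.png")
E
```

```text
13.0 [541.2779605  143.96605554 149.7495681 ] [ 3.14158762e+00 -5.88205100e-06 -1.52096540e+00] [ 0.58626825 -0.61675113 -0.47513642] [-0.00732157  0.22219247 -0.02683829] 30.03788417888972
```

View pics/w8.png

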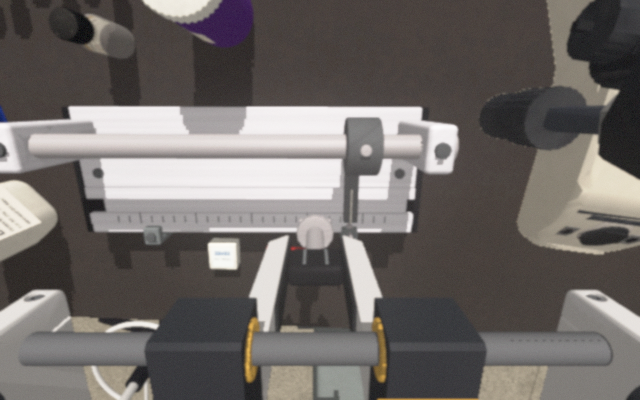

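View pics/w8a.png

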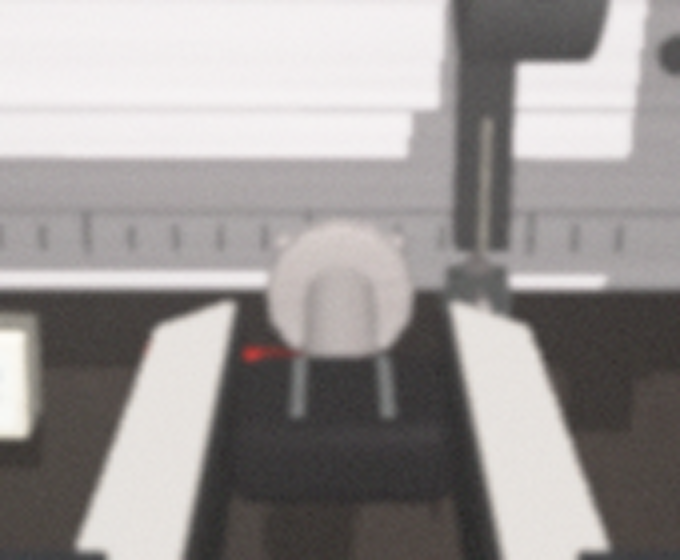

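```bash
python3 - <<'E'
from h import *
z=np.load("w8.npz");K,T,p=z["K"],z["T"],z["p"]
c,s=np.cos(.05),np.sin(.05)
def S(n,x,y,h):
    u,v=(x+.5)/4-.5+230,(y+.5)/4-.5+160
    P=plane(K,T,u,v,h);print(n,P.round(1),"r",(c*P[0]+s*P[1]-577.7).round(1),"s",(-s*P[0]+c*P[1]).round(1))
S("flange",340,288,95.5);S("flange L",267,290,95.5);S("flange R",413,290,95.5)
S("grey/white",100,158,30);S("dark line",100,106,30);S("line2",100,210,30);S("front edge",100,270,30);S("front edge R",560,285,30)
S("line",488,130,43);S("line",481,240,43);S("grey/white right",570,158,30)
E
```

```text
flange [542.1 144.8  95.5] r -29.0 s 117.5
flange L [541.1 157.4  95.5] r -29.4 s 130.2
flange R [542.4 132.1  95.5] r -29.4 s 104.8
grey/white [544.1 198.1  30. ] r -24.3 s 170.7
dark line [556.  198.1  30. ] r -12.5 s 170.0
line2 [532.  198.2  30. ] r -36.5 s 171.3
front edge [517.6 198.2  30. ] r -50.8 s 172.1
front edge R [519.1  93.4  30. ] r -54.5 s 67.3
line [558.2 114.5  43. ] r -14.5 s 86.5
line [533.7 114.   43. ] r -39.0 s 87.2
grey/white right [549.3  94.2  30. ] r -24.4 s 66.6
```

apply_moves(
  series=[
    [[-0.08,-0.05,-1.5],[0,0,0],20],
    [[-0.08,-0.05,-3],[0,0,0],20],
    [[-0.08,-0.05,-3.8],[0,0,0],20],
    [[-0.08,-0.05,-4.1],[0,0,0],20],
    [[-0.08,-0.05,-4.3],[0,0,0],20],
    [[-0.08,-0.05,-4.5],[0,0,0],20],
    [[-0.08,-0.05,-4.6],[0,0,0],20],
    [[-0.08,-0.05,-4.7],[0,0,0],20],
    [[-0.08,-0.05,-4.8],[0,0,0],20],
    [[-0.08,-0.05,-4.8],[0,0,0],20],
  ],
)

```text
clock: 14.25
eef_pos: [540.4, 143.5, 100.9]
eef_rot: [3.141, 0.0, -1.521]
wrist_force: [-0.2, -0.4, -0.7]
finger_gap: 29.7
```

The head is 4 mm into the mouth with no contact force. I'll lower it the rest of the way.

apply_moves(
  series=[
    [[0,0,-0.2],[0,0,0],20],
    [[0,0,-0.4],[0,0,0],20],
    [[0,0,-0.6],[0,0,0],20],
    [[0,0,-0.8],[0,0,0],20],
    [[0,0,-0.9],[0,0,0],20],
    [[0,0,-1.0],[0,0,0],20],
    [[0,0,-1.05],[0,0,0],20],
    [[0,0,-1.1],[0,0,0],20],
    [[0,0,-1.1],[0,0,0],20],
    [[0,0,-1.1],[0,0,0],20],
  ],
)

```text
clock: 15.5
eef_pos: [540.6, 143.5, 90.3]
eef_rot: [-3.141, 0.0, -1.521]
wrist_force: [-0.9, -0.6, 5.3]
finger_gap: 29.8
```

```bash
python3 - <<'E'
from h import *
K,T=cam("wrist");p,d=manip.camera("wrist");np.savez("w9.npz",p=p,d=d,K=K,T=T)
s=manip.read_state();print(s['clock'],s['eef_pos'],s['eef_rot'],s['wrist_force'],s['moment'],s['finger_gap'],s['joints'])
zoom(p,230,160,400,300,4,"pics/w9a.png")
E
```

```text
15.55 [540.5509237  143.48790791  90.25715021] [-3.14120275e+00  6.57613902e-05 -1.52099775e+00] [-1.91150365 -0.38601536  5.97821333] [-0.10883062  0.63605079  0.00888837] 29.575499085197755 [1.93970728e-01 4.73611116e-01 1.63074706e+00 1.05252052e-05
 1.03683916e+00 1.71496314e+00]
```

View pics/w9a.png

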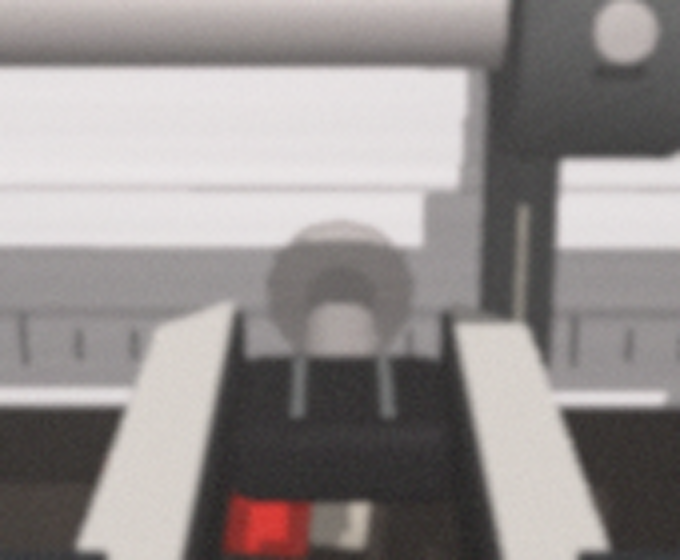

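The stop is seated at TCP z=90.3, the same height as when parked. Next is the quarter turn.

apply_moves(
  series=[
    [[0,0,0.03],[0,0,0.16],20],
    [[0,0,0.03],[0,0,0.34],20],
    [[0,0,0.03],[0,0,0.52],20],
    [[0,0,0.03],[0,0,0.7],20],
    [[0,0,0.03],[0,0,0.88],20],
    [[0,0,0.03],[0,0,1.06],20],
    [[0,0,0.03],[0,0,1.24],20],
    [[0,0,0.03],[0,0,1.42],20],
    [[0,0,0.03],[0,0,1.57],20],
    [[0,0,0.03],[0,0,1.57],20],
  ],
)

```text
clock: 16.8
eef_pos: [540.6, 143.4, 90.3]
eef_rot: [3.142, -0.001, 0.048]
wrist_force: [-0.6, -1.3, 1.5]
finger_gap: 29.3
```

```bash
python3 - <<'E'
from h import *
K,T=cam("wrist");p,d=manip.camera("wrist");np.savez("w10.npz",p=p,d=d,K=K,T=T)
s=manip.read_state();print(s['clock'],s['eef_pos'],s['eef_rot'],s['wrist_force'],s['moment'],s['finger_gap'],s['joints'])
cv2.imwrite("pics/w10.png",p[:,:,::-1])
E
```

```text
16.85 [540.62513545 143.4279442   90.32916281] [-3.14154497e+00 -4.96454964e-04  4.55656083e-02] [-0.07473977 -0.08055883  1.89378056] [-0.20110076 -0.06570504 -0.0203249 ] 29.789763694813683 [ 1.93855188e-01  4.73572226e-01  1.63060907e+00 -3.04193458e-05
  1.03691330e+00  1.48305041e-01]
```

View pics/w10.png

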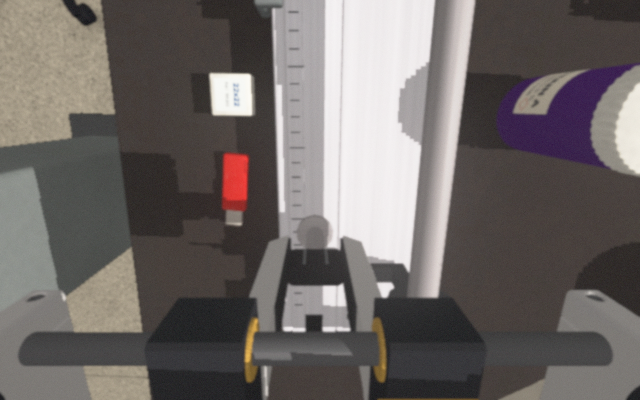

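apply_moves(
  series=[
    [[0,0,0],[0,0,0.002],35],
    [[0,0,0],[0,0,0.002],45],
    [[0,0,0],[0,0,0.002],45],
    [[0,0,0],[0,0,0.002],45],
    [[0,0,2],[0,0,0.002],45],
    [[0,0,6],[0,0,0.002],45],
    [[0,0,11],[0,0,0.002],45],
    [[0,0,16],[0,0,0.002],45],
    [[0,3,17],[0,0,0.002],45],
    [[0,3,17],[0,0,0.002],45],
  ],
)

```text
clock: 18.1
eef_pos: [540.4, 174.6, 261.0]
eef_rot: [-3.141, -0.001, 0.052]
wrist_force: [-0.9, 0.6, -0.3]
finger_gap: 41.9
```

```bash
python3 - <<'E'
from h import *
K,T=cam("wrist");p,d=manip.camera("wrist");np.savez("w11.npz",p=p,d=d,K=K,T=T)
s=manip.read_state();print(s['clock'],s['eef_pos'],s['eef_rot'],s['wrist_force'])
cv2.imwrite("pics/w11.png",p[:,:,::-1])
q=proj(K,T,np.array([541,130,50.]));u,v=q.astype(int);x0,y0=u-45,v-45;print(x0,y0)
zoom(p,x0,y0,x0+95,y0+75,8,"pics/w11a.png")
P=dep(K,T,d)[y0:y0+75,x0:x0+95].reshape(-1,3)
t=P[(P[:,2]>86)&(P[:,2]<104)&(abs(P[:,0]-541)<25)&(abs(P[:,1]-144)<25)]
print(len(t),t[:,2].mean(),cv2.minAreaRect(t[:,:2].astype(np.float32)))
E
```

```text
18.15 [540.28150283 173.73170845 259.9754684 ] [3.14144447e+00 1.69753676e-04 5.20774570e-02] [ 0.48909047 -0.1523434  -0.2535786 ]
267 173
341 94.61398979449605 ((541.5008544921875, 142.61741638183594), (29.10834503173828, 12.53899097442627), 1.804107666015625)
```

View pics/w11.png

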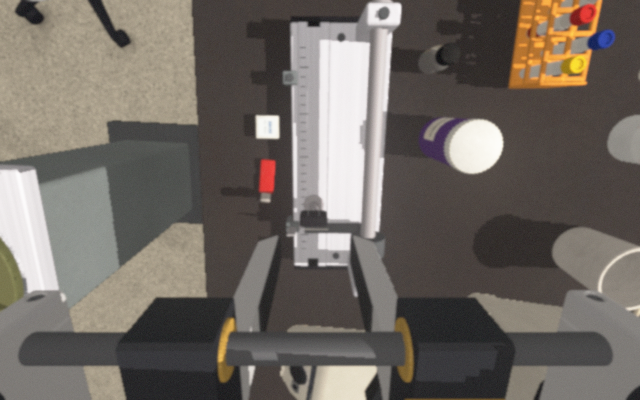

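View pics/w11a.png

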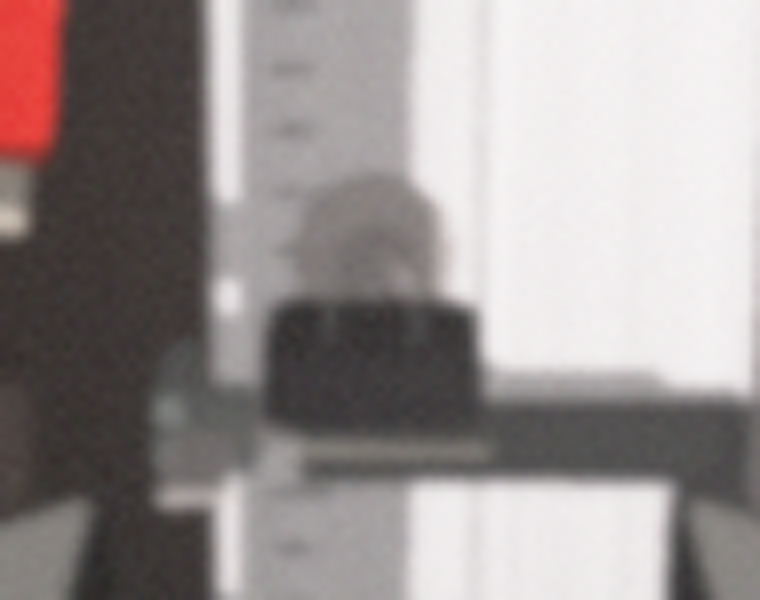

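```bash
python3 - <<'E'
from h import *
z=np.load("w11.npz");K,T=z["K"],z["T"]
c,s=np.cos(.05),np.sin(.05)
def S(n,x,y,h):
    u,v=(x+.5)/8-.5+267,(y+.5)/8-.5+173
    P=plane(K,T,u,v,h);print(n,P.round(1),"r",(c*P[0]+s*P[1]-577.7).round(1),"s",(-s*P[0]+c*P[1]).round(1))
S("line",320,452,43);S("line",480,452,43);S("bt",160,500,63);S("bt",210,500,63)
S("flange top edge",370,172,36);S("grip L",268,425,96);S("grip R",478,428,96);S("gf",275,305,96);S("gf",475,302,96)
Kt,Tt=cam("top");p,d=manip.camera("top");zoom(p,205,160,340,250,5,"pics/e.png")
E
```

```text
line [534.2 113.1  43. ] r -38.5 s 86.3
line [559.1 114.4  43. ] r -13.6 s 86.3
bt [511.1 112.1  63. ] r -61.7 s 86.4
bt [518.5 112.5  63. ] r -54.3 s 86.4
flange top edge [539.8 156.6  36. ] r -30.8 s 129.5
grip L [527.5 137.3  96. ] r -44.0 s 110.7
grip R [555.4 138.3  96. ] r -16.1 s 110.4
gf [527.8 154.1  96. ] r -42.9 s 127.5
gf [553.9 155.9  96. ] r -16.7 s 128.0
```

View pics/e.png

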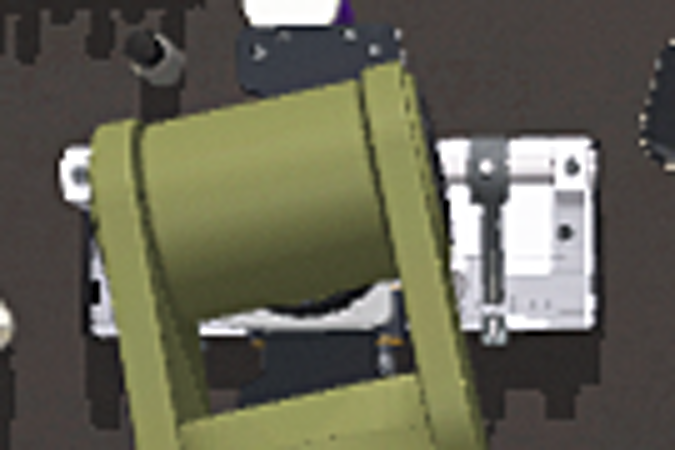

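```bash
python3 - <<'E'
from cell import manip
print(manip.sign_off(), manip.read_state()['clock'])
E
```

```text
the job is handed in; nothing more can be done
the job is handed in; nothing more can be done
```

I slid the collar onto the index and stopped it before letting go. Then I lifted the T-stop out of its block, dropped it into the slot with its head lengthways, turned it a quarter turn and released it. I handed the job in after about 18 s of the 64 s, with the arm raised clear of everything.

- **Collar:** the foot's line was within about 0.1 mm of the index blade in the last wrist view. The view just after release read 0.1–0.7 mm, depending on whether I compared the blade or the tip.
- **T-stop position:** the flange's edge puts it about 30 mm from the line, on the side towards the middle of the rail. The depth fit of the grip reads about 29 mm.
- **T-stop height and angle:** the gripper's height on seating was the same as when parked. The grip is square to the rail within about 1°.
- **Not checked directly:** the head is out of sight under the lips, so I judge the lock from the turn, the grip's angle and the seated height.
- **Other items:** the loose items I could see in the last wrist view looked undisturbed. I did not measure any of them, and the reagent bottle was only partly in view. The arm hid much of the rail in the last top view.

The largest wrist force I saw was about 21 N, while gripping the collar.

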